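Lengthen the oven brush handle by one hole

ROBOT

A 7-joint arm with a two-finger parallel gripper is mounted at the origin on the work surface; the furniture and walls round the work are solid. World frame = base frame: x ahead of the robot, y to its left, z up, the work surface at z = 0. Lengths are in m, angles in degrees, forces in N, time in s.
With the tool pointing down it reaches from about 0.425 to 1.025 m from the base axis. Payload 9.4 kg.
Tool frame: the origin (TCP) lies at the very end of the fingers, on their centre line; the grasp point (between the pads) lies 19 mm behind it (tcp_to_grasp is the distance from the TCP to the grasp point, in m); z points along the fingers, y is the line along which they close (so a half turn about z gives the same grasp; the last joint's range is limited). The gripper opens to 93 mm and grips with 3 to 60 N. Pads are 15 mm wide; open, the fingers measure 128 mm over their backs; the gripper's body (75 mm by 188 mm) begins 65 mm behind the grasp point.
Start: joints at [-74.238, 34.337, -0.143, 91.639, 0.103, 54.024, -4.572], TCP at [0.25, 0.681, 0.219] pointing down, gripper open.
Joint ranges: [-147.43, 147.43], [-19.82, 112.94], [-74.19, 73.91], [6.32, 146.72], [-59.91, 239.91], [6.04, 106.73], [-150.56, 150.56]. Speed limits (degrees/s): [127.2, 127.2, 172.46, 172.46, 180, 180, 180].

INTERFACE

Orientations are given as [roll, pitch, yaw] about the fixed x, y, z axes, in that order (R = Rz(yaw) Ry(pitch) Rx(roll)).
In Python, from station import read_state, grab_frame, calibration, finish_job, tcp_to_grasp gives the robot as it stands. The module is installed in compiled form; this text tells all that it offers.
- The arm moves only by the shell command python3 -m jog 'ROWS' [FORCE]. ROWS is JSON, a list of rows, each a list of 3 entries, a list of its own where there are three numbers: the closure in counts, from 0 (fully open) to 255 (shut), then the shift along the tool's x, y, z in cm, then the turn about the tool's z in rad. A call has 1 to 10 rows; each row is the pose to reach, as a shift and turn from the pose commanded when the call began, along the tool's axes at that moment; what a row does not reach only later rows make up. A row lasts 1/10 s, in which the tool goes at most 50 mm and 8.59 degrees, less where a joint would pass 70% of its speed; a pose out of reach is approached as far as the arm can. A call with a gripper value outside its range is refused whole. The fingers move at their own pace and stop on an object; FORCE is the grip in N (left out, the last holds). Time passes only in rows, so rows that repeat a pose let the fingers close. It gives the time, the measured TCP pose, the force, the opening and the grip force at its end, in the units of the state.
- read_state(): the state, without advancing time (a new reading comes with each control period).
- grab_frame(name): name is "scene" or "top"; returns the picture (400x640x3 uint8, red, green, blue); there is no depth.
- calibration(name): a dict with "vertical_fov" (degrees; the focal length in pixels is half the picture's height over the tangent of half this angle, whatever the lens; pixels are square), "cx", "cy" (the principal point, pixels), "R" (3x3) and "t" (3): a world point X has camera coordinates R X + t. Camera axes: x right, y down, z forward; pixel columns grow to the right and rows downward; lengths in m; the calibration is good to about 2 mm. A picture is of the moment at which its call begins. calibration takes no time and is no camera call.
- finish_job(): hands the job in; it is judged then, once.
The state is a dict: "clock": time; "qpos": joint angles; "joint_vel": joint speeds; "effort": joint torques, N m; "tool_pos": TCP position; "tcp_rot": TCP orientation; "wrist_force": force on the tool from outside, world axes, zero at the start; "ft_torque": the same for the moment, N m; "grip_width": opening from 0.0 (shut) to 1.0 (fully open); "grasp_force": force on a finger pad.
Only numpy, scipy, OpenCV 4.12 (cv2) and the standard library are available. Lean on these libraries where they do the work, as an engineer would, in place of code of your own. Each camera call takes 0.05 s, during which the arm holds its last target. There are 200 camera calls.

TASK

The deck-oven brush needs a longer handle: on the telescopic pole with the orange button (the one that carries the brush), press the spring button down, slide it with its tube outwards, towards the brush head, to the very next hole, and let the button pop fully up so that the tube is locked there. Leave the blue-buttoned scraper pole as it is.

Things in the scene. Friction and masses are not known exactly. Their poses are not given: they have to be found in the camera images.
- brush_button (a point): Middle of the dish floor of the orange button, on top of the brush pole; about 70 mm above the table when up. x: along the pole, outwards to the brush (lengthens it); y across; z up. Cap 50 mm (x) by 30 mm (y); at each end a lip 5 mm thick rises 12 mm over the dish floor, 40 mm clear between them for closed fingertips; sides open.
- brush_pin (a joint): How far the orange spring button is pressed, m: 0 = up, 0.009 = fully down; the spring pushes up with 3 N to 6 N. Up in a hole it locks the tube (2 mm play either way); pressed 6 mm or more it slides; let go between holes it stays about 5 mm down, still slides, and snaps up by itself on reaching a hole.
- brush_tube (a joint): How far the inner tube with button and brush head is slid out of the fixed outer tube, m: holes at -0.05, 0 (start), 0.05 (next outwards) and 0.10. Slides with 2 to 4 N, stays where left. Outer tube: aluminium, 44 mm wide, slotted top face 15 mm below the raised dish floor, fixed in a wooden rack.
- scraper_button (a point): Dish floor of the blue button of the other pole, which carries a flat scraper blade and is of the same make; same point and axes as the orange one. It lies parallel to the brush pole, 90 mm away (middle to middle), on either side. To be left alone.

How it is judged (in metres and radians):
On the way:
1. the orange button is pressed down and the tube has left its hole outwards (value of joint brush_pin above 0.004 m and value of joint brush_tube above 0.01 m), for 0.05 s.
At the end, for the whole second after the job is handed in: The orange button stands fully up (less than 2 mm down) in the next hole outwards: the brush tube is 45 to 55 mm from its starting hole. The blue button is within 6 mm of where it was (value of joint brush_tube between 0.045 and 0.055 m and value of joint brush_pin below 0.002 m and distance of scraper_button from where it was at the start of the episode below 0.006 m); the robot touches nothing.
It fails at once if the scraper pole's blue button is pressed down or slid along (distance of scraper_button from where it was at the start of the episode above 0.006 m).
It also fails if it takes over 32 s, if anything falls off the work surface, if the arm or the gripper's body presses on something with over 40 N, if the wrist force passes 120 N, or if a joint passes its speed limit or range.

## Working session

There is one attempt and no reset: what is moved stays moved. The work goes in short steps, Python scripts to look and compute and a shell command to move; the robot and the scene stay as the last step left them, time stands still between calls to the robot, and variables do not carry over. Pictures are saved under pics/ and viewed, at most 10 in all, crops included, and the job is handed in when it is done.

```bash
mkdir -p pics; python3 - <<'E'
from station import *
import cv2
for n in("scene","top"):
    cv2.imwrite(f"pics/{n}0.png",grab_frame(n)[:,:,::-1]); print(n,calibration(n))
s=read_state(); print(s); print(tcp_to_grasp)
E
```

```text
scene {'vertical_fov': 47.476367263534485, 'cx': 322.927266363791, 'cy': 202.4674377901867, 'R': array([[ 0.64339801, -0.76543225,  0.01234802],
       [-0.41760595, -0.36445355, -0.83233339],
       [ 0.6415951 ,  0.53036504, -0.55413775]]), 't': array([-0.31915479,  0.26896226,  0.56020348])}
top {'vertical_fov': 55.50576241903386, 'cx': 314.0588095369926, 'cy': 200.39852189548785, 'R': array([[ 0.00648178, -0.99981269, -0.01823673],
       [-0.98728942, -0.00350234, -0.15889408],
       [ 0.15880044,  0.01903485, -0.98712719]]), 't': array([0.02339265, 0.50179992, 0.8443409 ])}
{'clock': 0.1, 'qpos': array([-74.23893873,  34.38030928,  -0.14339968,  91.67643009,
         0.10136633,  54.02409068,  -4.57177183]), 'joint_vel': array([ 0.08214835, -0.09182128,  0.00542785, -0.08008837,  0.06627569,
       -0.11014356, -0.06212295]), 'effort': array([ 5.73656449e-03, -7.66555738e+01,  1.50255505e+00, -2.52934742e+01,
       -5.22532663e-02,  1.36177341e-02,  2.64884494e-05]), 'tool_pos': array([0.24969218, 0.68017573, 0.21784165]), 'tcp_rot': array([-1.79919630e+02,  7.40249621e-03,  1.59845183e+02]), 'wrist_force': array([-0.49292917,  0.01705336,  0.01071304]), 'ft_torque': array([-0.04698702, -0.01403849, -0.01891447]), 'grasp_force': 0.0, 'grip_width': 1.0041936943595977}
0.0188
```

View pics/scene0.png

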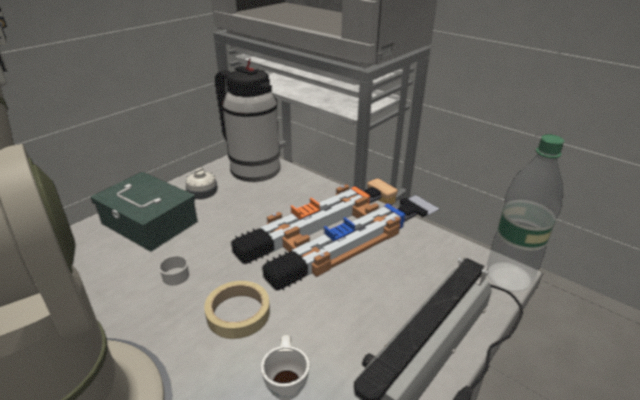

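View pics/top0.png

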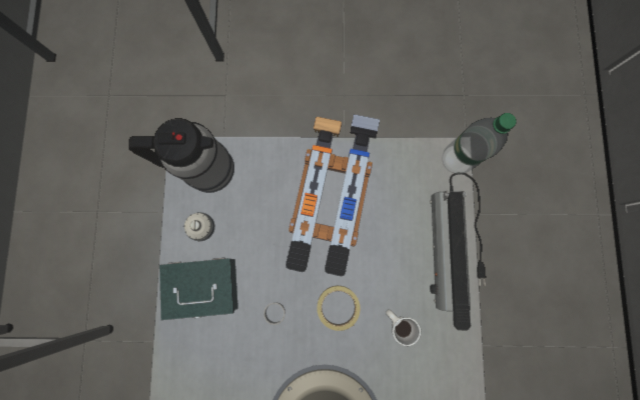

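The brush pole (orange button near top-view pixel (310,205)) is on the left. The scraper pole (blue button near (348,208)) is on its right, and both heads point up in the picture. I'll enlarge both views.

```bash
python3 - <<'E'
import cv2
a=cv2.imread("pics/top0.png")[110:280,280:390]; b=cv2.imread("pics/scene0.png")[170:290,225:445]
a=cv2.resize(a,None,fx=3.5,fy=3.5,interpolation=cv2.INTER_CUBIC); b=cv2.resize(b,None,fx=3.6,fy=3.6,interpolation=cv2.INTER_CUBIC)
cv2.imwrite("pics/topc.png",a);cv2.imwrite("pics/scenec.png",b)
E
```

```text
(no output)
```

View pics/topc.png

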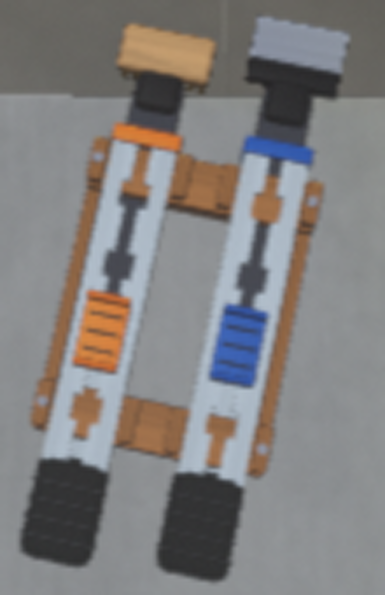

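View pics/scenec.png

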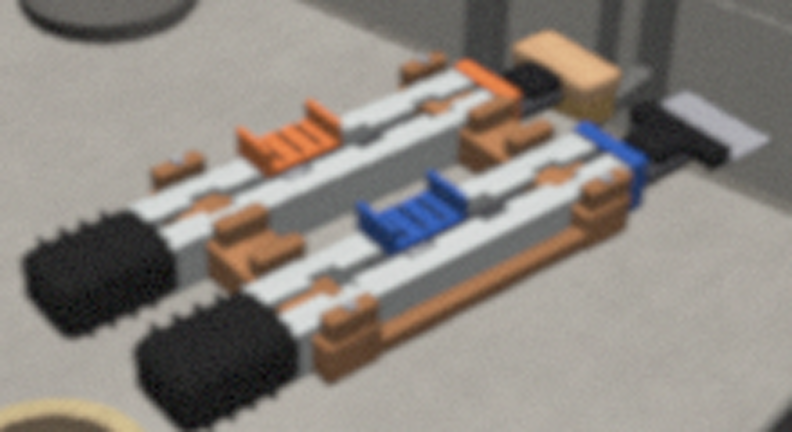

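```bash
cat >geo.py <<'E'
from station import *
import numpy as np
def ray(n,p):
    c=calibration(n);f=200/np.tan(np.radians(c["vertical_fov"]/2))
    R,t=np.array(c["R"]),np.array(c["t"])
    return -R.T@t, R.T@np.array([(p[0]-c["cx"])/f,(p[1]-c["cy"])/f,1])
def at(n,p,z):
    C,d=ray(n,p); return C+d*(z-C[2])/d[2]
def proj(n,X):
    c=calibration(n);f=200/np.tan(np.radians(c["vertical_fov"]/2));q=np.array(c["R"])@X+c["t"]
    return np.array([c["cx"],c["cy"]])+f*q[:2]/q[2]
T=lambda u,v:(280+u/3.5,110+v/3.5)
S=lambda u,v:(225+u/3.6,170+v/3.6)
E
python3 - <<'E'
from geo import *
np.set_printoptions(precision=4,suppress=True)
print("cam",ray("top",(0,0))[0])
for nm,z,pts in[("lip corners",.082,[(90,291),(131,294),(75,366),(115,372)]),("blue lip",.082,[(226,306),(268,310),(210,380),(251,386)]),("tube axis o",.055,[(146,150),(80,460)]),("tube axis b",.055,[(278,162),(214,474)])]:
    P=[at("top",T(*p),z) for p in pts]; print(nm,*P,"mean",np.mean(P,0))
    if len(P)==2: d=P[0]-P[1];print("yaw",np.degrees(np.arctan2(d[1],d[0])),np.linalg.norm(d))
    
print("scene floor",at("scene",S(292,150),.07), "blue",at("scene",S(415,217),.07))
E
```

```text
cam [0.3612 0.0091 0.9136]
lip corners [0.5113 0.0438 0.082 ] [0.5094 0.0177 0.082 ] [0.4632 0.0528 0.082 ] [0.4595 0.0275 0.082 ] mean [0.4859 0.0354 0.082 ]
blue lip [ 0.5019 -0.0425  0.082 ] [ 0.4994 -0.069   0.082 ] [ 0.4547 -0.0321  0.082 ] [ 0.4511 -0.0578  0.082 ] mean [ 0.4768 -0.0504  0.082 ]
tube axis o [0.6118 0.0085 0.055 ] [0.4057 0.0502 0.055 ] mean [0.5087 0.0294 0.055 ]
yaw -11.452926072311467 0.21028553649120785
tube axis b [ 0.6037 -0.0793  0.055 ] [ 0.3972 -0.0358  0.055 ] mean [ 0.5004 -0.0575  0.055 ]
yaw -11.899211168044221 0.2109421158038834
scene floor [0.4576 0.0084 0.07  ] blue [ 0.4544 -0.0725  0.07  ]
```

```bash
python3 - <<'E'
from geo import *
np.set_printoptions(precision=4,suppress=True)
def tri(a,b):
    A,u=ray("scene",a);B,v=ray("top",b)
    s=np.linalg.lstsq(np.c_[u,-v],B-A,rcond=None)[0];p,q=A+u*s[0],B+v*s[1];return (p+q)/2,np.linalg.norm(p-q)
print(tri(S(292,150),T(103,331)),tri(S(415,217),T(239,345)))
print("brush collar top mid",tri(S(488,78),T(147,132)), "blue",tri(S(615,145),T(280,150)))
print("scene cam",ray("scene",(0,0))[0],"base proj",proj("top",np.array([0,0,0.])),proj("top",np.array([0,0,.1])),proj("scene",np.array([0,0,0.])))
print("tcp in scene",proj("scene",read_state()["tool_pos"]))
for n,p in(("scene",(280,308)),("top",(339,307))):print("ring",at(n,p,0.01)) 
print("ring scene",at("scene",(238,309),.015),"cup",at("scene",(286,370),.03),at("top",(404,330),.03), "bottle cap",tri((551,145),(506,122)))
E
```

```text
(array([0.4912, 0.0374, 0.0392]), np.float64(0.002123022806107689)) (array([ 0.4818, -0.0527,  0.0446]), np.float64(0.0011862037929691834))
brush collar top mid (array([0.6308, 0.0089, 0.0302]), np.float64(0.0028931993067902464)) blue (array([ 0.6192, -0.0834,  0.0305]), np.float64(0.0004157384585161461))
scene cam [-0.0418 -0.4434  0.5382] base proj [324.5893 426.2903] [325.0538 448.096 ] [ 63.8284 420.8186]
tcp in scene [ 2.6148 77.2105]
ring [ 0.2998 -0.0778  0.01  ]
ring [ 0.2582 -0.0325  0.01  ]
ring scene [ 0.2532 -0.034   0.015 ] cup [ 0.2151 -0.1731  0.03  ] [ 0.2122 -0.1758  0.03  ] bottle cap (array([ 0.6103, -0.321 ,  0.2553]), np.float64(0.0026598529353031664))
```

```bash
python3 -m jog '[[255,[-3,-3.5,0],0],[255,[-6,-7,0],0],[255,[-9,-10.5,0],-0.02],[255,[-12,-14,0],-0.04],[255,[-15,-17.5,0],-0.06],[255,[-18,-21,0],-0.08],[255,[-21,-24.5,0],-0.1],[255,[-24,-28,0],-0.12],[255,[-27,-31.5,0],-0.14],[255,[-30,-35,0],-0.15]]' 20; python3 -m jog '[[255,[-2.5,-3,0],0],[255,[-5,-6,0],0],[255,[-7.5,-9,0],0],[255,[-9,-11,0],0],[255,[-9,-11,0],0]]'
```

```text
clock: 1.1
tool_pos: [0.4111, 0.2468, 0.2186]
tcp_rot: [-180.0, 0.0, 168.5]
wrist_force: [0.5, 0.3, 0.5]
grip_width: 0.191
grasp_force: 0.0
clock: 1.6
tool_pos: [0.4781, 0.1193, 0.2185]
tcp_rot: [-179.9, 0.0, 168.1]
wrist_force: [-1.4, 0.6, 0.3]
grip_width: 0.002
grasp_force: 0.0
```

```bash
python3 - <<'E'
from geo import *
import cv2
s=read_state();print(s["tool_pos"],s["tcp_rot"])
P=s["tool_pos"]
o=[]
for n in("scene","top"):
    im=grab_frame(n)[:,:,::-1].copy(); q=proj(n,P);print(n,q)
    x,y=int(q[0])-65,int(q[1])-75
    x,y=max(x,0),max(y,0);print(x,y)
    o.append(cv2.resize(im[y:y+150,x:x+130],(390,450),interpolation=cv2.INTER_CUBIC))
cv2.imwrite("pics/tip.png",np.hstack(o))
E
```

```text
[0.47813439 0.11927179 0.21849801] [-1.79932733e+02  2.64463646e-02  1.68126157e+02]
scene [266.65386889 114.7631799 ]
201 39
top [262.03830324 197.49865538]
197 122
```

View pics/tip.png

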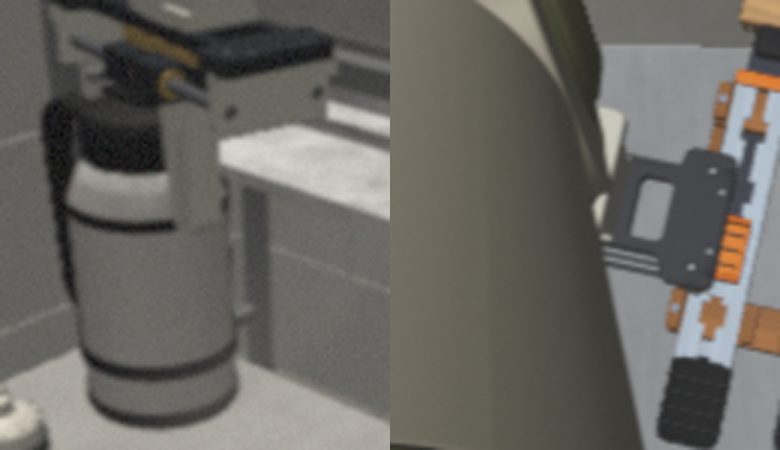

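```bash
python3 -m jog '[[255,[-1.3,-4,0],0],[255,[-2.7,-7.9,0],0],[255,[-2.7,-7.9,4],0],[255,[-2.7,-7.9,8],0],[255,[-2.7,-7.9,9],0],[255,[-2.7,-7.9,9],0],[255,[-2.7,-7.9,9],0]]'
python3 - <<'E'
from geo import *
import cv2
s=read_state();print(s["tool_pos"],s["tcp_rot"]);P=s["tool_pos"]
o=[]
for n in("scene","top"):
    im=grab_frame(n)[:,:,::-1].copy(); q=proj(n,P);print(n,q)
    x,y=int(q[0])-65,int(q[1])-75;print(x,y)
    o.append(cv2.resize(im[y:y+150,x:x+130],(390,450),interpolation=cv2.INTER_CUBIC))
cv2.imwrite("pics/tip2.png",np.hstack(o))
E
```

```text
clock: 2.4
tool_pos: [0.488, 0.041, 0.1295]
tcp_rot: [180.0, 0.0, 168.5]
wrist_force: [-0.0, 0.0, 0.1]
grip_width: 0.007
grasp_force: 0.0
[0.48798687 0.04100206 0.12953848] [1.79978717e+02 2.45680287e-02 1.68521012e+02]
scene [303.60905047 170.65514039]
238 95
top [306.02359212 200.05855039]
241 125
```

View pics/tip2.png

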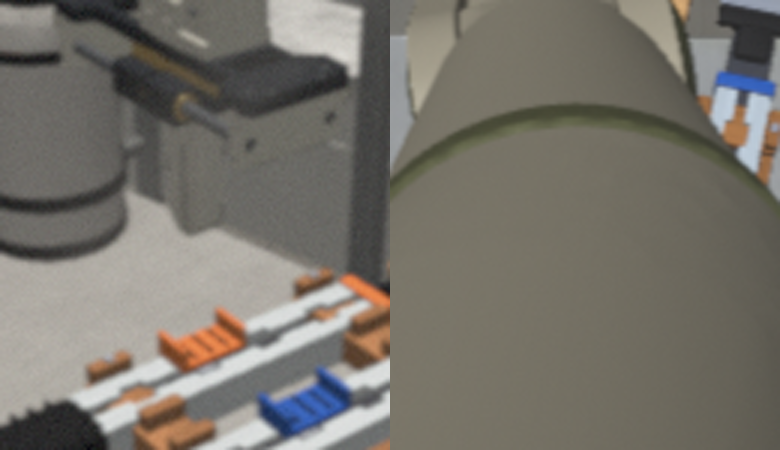

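```bash
python3 -m jog '[[255,[-0.4,-0.4,2],0],[255,[-0.4,-0.4,4],0],[255,[-0.4,-0.4,4],0],[255,[-0.4,-0.4,4],0]]'
python3 - <<'E'
from geo import *
import cv2
P=read_state()["tool_pos"]
im=grab_frame("scene")[:,:,::-1].copy(); print(P,proj("scene",P),proj("scene",P-[0,0,.05]))
cv2.imwrite("pics/tip3.png",cv2.resize(im[130:250,240:380],(700,600),interpolation=cv2.INTER_CUBIC))
E
```

```text
clock: 2.9
tool_pos: [0.491, 0.0355, 0.0896]
tcp_rot: [180.0, 0.0, 168.4]
wrist_force: [0.7, -0.0, -0.3]
grip_width: 0.004
grasp_force: 0.0
[0.49101118 0.0355276  0.08956697] [307.13264203 189.76553122] [307.31246502 211.87034516]
```

View pics/tip3.png

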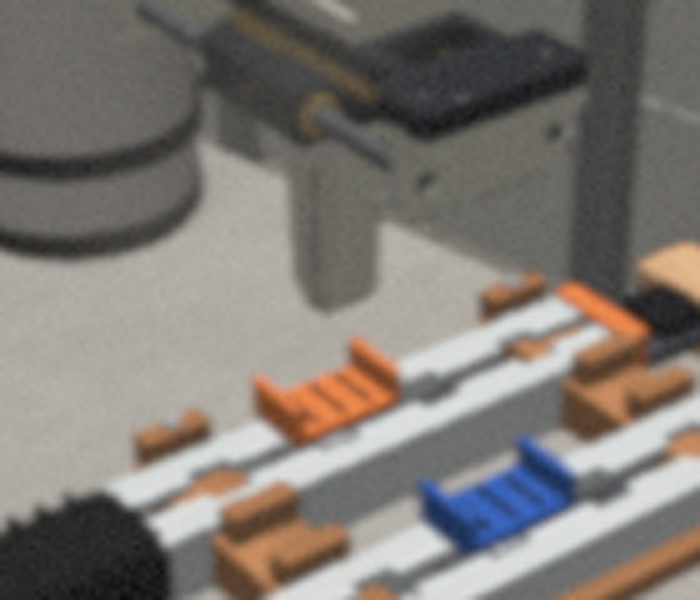

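The fingertip is at (307,190) in the frame and the orange dish at (307,210), straight below it. I'll descend slowly and watch the force.

```bash
python3 -m jog '[[255,[0,0,0.8],0],[255,[0,0,1.4],0],[255,[0,0,1.8],0],[255,[0,0,2.0],0],[255,[0,0,2.2],0],[255,[0,0,2.2],0]]'
python3 - <<'E'
from geo import *
import cv2
P=read_state()["tool_pos"]
im=grab_frame("scene")[:,:,::-1].copy(); print(P,proj("scene",P))
cv2.imwrite("pics/tip4.png",cv2.resize(im[130:250,240:380],(700,600),interpolation=cv2.INTER_CUBIC))
E
```

```text
clock: 3.55
tool_pos: [0.4906, 0.0353, 0.0664]
tcp_rot: [-180.0, -0.0, 168.4]
wrist_force: [-1.2, -0.7, -0.7]
grip_width: 0.008
grasp_force: 0.0
[0.4906126  0.03529921 0.06635487] [307.1673405  200.33671872]
```

View pics/tip4.png

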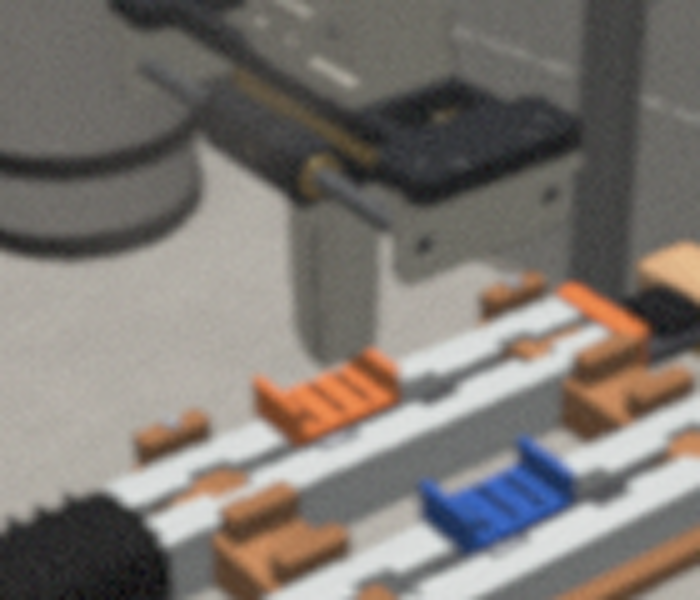

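```bash
python3 - <<'E'
from geo import *
np.set_printoptions(precision=4,suppress=True)
Q=lambda u,v:(240+u/5,130+v/5)
for off in(0,.03):
  L=lambda n,p,q,z:np.linalg.norm(at(n,p,z-off)-at(n,q,z-off))
  print(off,"cap o",L("scene",Q(300,443),Q(398,393),.066),"b",L("scene",Q(465,550),Q(572,495),.066),
   "tube len scene/top",L("scene",S(150,215),S(480,85),.055),L("top",T(146,150),T(80,460),.055),
   "spacing collars mid", L("scene",S(488,78),S(615,145),.06),L("top",T(147,132),T(280,150),.06))
def tri(a,b):
    A,u=ray("scene",a);B,v=ray("top",b)
    s=np.linalg.lstsq(np.c_[u,-v],B-A,rcond=None)[0];p,q=A+u*s[0],B+v*s[1];return (p+q)/2,np.linalg.norm(p-q)
print("ring",tri((238,309),(339,307)),"cup",tri((286,352),(404,324)),"cap can",tri((174,264),(275,311)),"knob",tri((201,173),(198,219)),"toolbox near corner top",tri((148,209),(234,259)))
print("rack foot", tri(S(335,380),T(262,474)),"box foot corner",tri((152,243),(237,313)))
E
```

```text
0 cap o 0.04719477417808678 b 0.04869087735320527 tube len scene/top 0.20771379590123829 0.21028553649120785 spacing collars mid 0.08812990068909562 0.08890164481220088
0.03 cap o 0.05019293598626524 b 0.05178408272243171 tube len scene/top 0.2206089439142196 0.2176327699581468 spacing collars mid 0.09365832381503218 0.09202600156736274
ring (array([ 0.257 , -0.0315,  0.0104]), np.float64(0.0032523836276646227)) cup (array([ 0.2258, -0.1689,  0.0528]), np.float64(0.0073820046282930575)) cap can (array([0.2473, 0.115 , 0.0243]), np.float64(0.0061119989414949545)) knob (array([0.4513, 0.2987, 0.0426]), np.float64(0.013658021947134585)) toolbox near corner top (array([0.3263, 0.2285, 0.0501]), np.float64(0.09081053741152756))
rack foot (array([ 0.3994, -0.0708,  0.0038]), np.float64(0.0006424683265014616)) box foot corner (array([0.2487, 0.1965, 0.0257]), np.float64(0.009179656893394977))
```

```bash
python3 -m jog '[[255,[0,0,0.4],0],[255,[0,0,0.7],0],[255,[0,0,1.0],0],[255,[0,0,1.2],0],[255,[0,0,1.2],0]]'
python3 - <<'E'
from geo import *
import cv2
P=read_state()["tool_pos"]
im=grab_frame("scene")[:,:,::-1].copy(); print(P,proj("scene",P))
cv2.imwrite("pics/tip5.png",cv2.resize(im[170:240,270:350],(800,600),interpolation=cv2.INTER_CUBIC))
E
```

```text
clock: 4.1
tool_pos: [0.4906, 0.0353, 0.0543]
tcp_rot: [-180.0, -0.0, 168.4]
wrist_force: [1.6, 0.3, 0.0]
grip_width: 0.003
grasp_force: 0.0
[0.49055405 0.0353202  0.05429569] [307.18209158 205.64789693]
```

View pics/tip5.png

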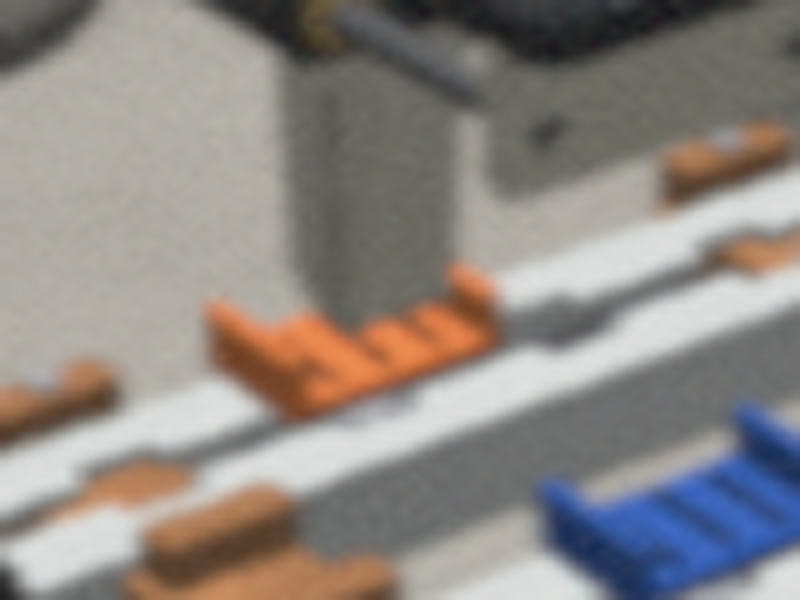

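```bash
cat > orange.py <<'E'
from geo import *
import cv2
im=grab_frame("scene")[180:240,275:345]
h=cv2.cvtColor(im,cv2.COLOR_RGB2HSV)
m=cv2.inRange(h,(3,130,120),(16,255,255)); m[:,:]=m
n,l,st,c=cv2.connectedComponentsWithStats(m)
for i in range(1,n):
    if st[i,4]>30: print("orange",st[i],c[i]+[275,180])
print(read_state()["tool_pos"])
E
python3 orange.py; python3 -m jog '[[255,[0,0,0.3],0],[255,[0,0,0.6],0],[255,[0,0,0.8],0],[255,[0,0,0.8],0]]'; python3 orange.py;  python3 -m jog '[[255,[0,0,0.2],0],[255,[0,0,0.4],0],[255,[0,0,0.4],0]]'; python3 orange.py
```

```text
orange [ 17  22  27  16 198] [305.7979798  210.27777778]
orange [ 9 55 18  5 44] [294.04545455 237.72727273]
[0.49070791 0.03528685 0.0545685 ]
clock: 4.6
tool_pos: [0.4906, 0.0353, 0.0463]
tcp_rot: [-180.0, -0.0, 168.4]
wrist_force: [-0.6, -0.3, -0.0]
grip_width: 0.002
grasp_force: 0.0
orange [ 17  22  27  17 155] [304.79354839 211.07741935]
orange [ 9 55 24  5 52] [295.17307692 237.71153846]
[0.4906219  0.03531418 0.04643324]
clock: 4.95
tool_pos: [0.4907, 0.0353, 0.0425]
tcp_rot: [-180.0, 0.0, 168.4]
wrist_force: [0.3, -1.1, 2.9]
grip_width: 0.006
grasp_force: 1.8
orange [ 17  24  27  15 136] [304.67647059 212.40441176]
orange [ 9 55 24  5 52] [296.         237.90384615]
[0.49076877 0.03531412 0.04264121]
```

Contact is at z≈0.044: the spring gives 2.9 N and the finger covers the orange dish. The button is lower than stated but it is the right one. I'll press further.

```bash
python3 -m jog '[[255,[0,0,0.2],0],[255,[0,0,0.4],0],[255,[0,0,0.5],0],[255,[0,0,0.5],0]]'; python3 -m jog '[[255,[0,0,0.1],0],[255,[0,0,0.15],0],[255,[0,0,0.15],0]]'
```

```text
clock: 5.4
tool_pos: [0.4908, 0.0353, 0.0375]
tcp_rot: [-180.0, 0.0, 168.4]
wrist_force: [-0.4, -1.2, 5.7]
grip_width: 0.006
grasp_force: 2.7
clock: 5.7
tool_pos: [0.4912, 0.0352, 0.0367]
tcp_rot: [180.0, 0.1, 168.4]
wrist_force: [-1.1, -0.4, 14.1]
grip_width: 0.011
grasp_force: 6.8
```

```bash
python3 -m jog '[[255,[-0.3,0,-0.05],0],[255,[-0.6,0,-0.05],0],[255,[-0.9,0,-0.05],0],[255,[-1.2,0,-0.05],0],[255,[-1.5,0,-0.05],0],[255,[-1.8,0,-0.05],0],[255,[-2.1,0,-0.05],0],[255,[-2.4,0,-0.05],0],[255,[-2.7,0,-0.05],0],[255,[-2.7,0,-0.05],0]]'; python3 orange.py
```

```text
clock: 6.7
tool_pos: [0.5176, 0.0296, 0.0368]
tcp_rot: [-180.0, 0.0, 168.4]
wrist_force: [0.4, -0.9, 6.5]
grip_width: 0.004
grasp_force: 3.5
orange [ 29  22  26  15 128] [316.15625  209.921875]
orange [12 55 21  5 50] [296.58 237.74]
[0.51767447 0.02966855 0.03681132]
```

```bash
python3 -m jog '[[255,[0,0,-0.5],0],[255,[0,0,-1.0],0],[255,[-0.4,0,-1.0],0],[255,[-0.8,0,-1.0],0],[255,[-1.2,0,-1.0],0],[255,[-1.5,0,-1.0],0],[255,[-1.8,0,-1.0],0],[255,[-2.0,0,-1.0],0],[255,[-2.2,0,-1.0],0],[255,[-2.2,0,-1.0],0]]'; python3 orange.py
```

```text
clock: 7.75
tool_pos: [0.5386, 0.0254, 0.0464]
tcp_rot: [-180.0, -0.0, 168.4]
wrist_force: [-3.1, 1.2, -0.4]
grip_width: 0.005
grasp_force: 1.4
orange [ 34  21  26  12 173] [321.50867052 205.57225434]
orange [16 55 17  5 46] [297.73913043 237.56521739]
[0.53861126 0.02543867 0.04647729]
```

```bash
python3 -m jog '[[255,[-0.2,0,0],0],[255,[-0.4,0,0],0],[255,[-0.6,0,0],0],[255,[-0.8,0,0],0],[255,[-0.8,0,0],0]]'; python3 orange.py;  python3 -m jog '[[255,[-0.1,0,0],0],[255,[-0.2,0,0],0],[255,[-0.3,0,0],0],[255,[-0.3,0,0],0]]'; python3 orange.py
```

```text
clock: 8.3
tool_pos: [0.5479, 0.0237, 0.0468]
tcp_rot: [180.0, 0.1, 168.4]
wrist_force: [-1.2, -0.7, -0.5]
grip_width: 0.006
grasp_force: 0.6
orange [ 37  18  28  11 148] [324.75       202.39189189]
orange [12 55 21  5 57] [297.15789474 237.52631579]
[0.54786368 0.02364619 0.04683369]
clock: 8.75
tool_pos: [0.55, 0.0232, 0.0468]
tcp_rot: [180.0, 0.0, 168.4]
wrist_force: [-0.5, 0.9, -0.2]
grip_width: 0.007
grasp_force: 0.3
orange [ 38  17  27  12 153] [325.1503268  202.09150327]
orange [12 55 21  5 50] [297.42 237.68]
[0.55000076 0.023235   0.04675001]
```

```bash
python3 -m jog '[[255,[-0.1,0,0],0],[255,[-0.2,0,0],0],[255,[-0.2,0,0],0]]'; python3 orange.py;  python3 -m jog '[[255,[-0.1,0,0],0],[255,[-0.2,0,0],0],[255,[-0.2,0,0],0]]'; python3 orange.py
```

```text
clock: 9.1
tool_pos: [0.5507, 0.0231, 0.0466]
tcp_rot: [-180.0, -0.1, 168.5]
wrist_force: [-3.9, 1.2, 3.7]
grip_width: 0.009
grasp_force: 2.3
orange [ 38  17  27  12 146] [325.45205479 201.94520548]
orange [ 9 55 22  5 57] [295.12280702 237.77192982]
[0.5506579  0.023046   0.04656708]
clock: 9.45
tool_pos: [0.5508, 0.023, 0.0464]
tcp_rot: [-180.0, -0.3, 168.5]
wrist_force: [-8.8, 3.6, 6.5]
grip_width: 0.002
grasp_force: 4.9
orange [ 39  17  26  12 148] [325.61486486 202.        ]
orange [15 55 18  5 51] [298.33333333 237.60784314]
[0.55082941 0.02301743 0.04642681]
```

Locked: the tip has stopped and the force is rising. I'll back off, lift clear and check.

```bash
python3 -m jog '[[255,[0.4,0,0],0],[255,[1.2,0,0],0],[255,[1.2,0,-1],0],[255,[1.2,0,-4],0],[255,[1.2,0,-8],0],[255,[1.2,4,-12],0],[255,[1.2,8,-12],0],[255,[1.2,12,-12],0],[255,[1.2,15,-12],0],[255,[1.2,15,-12],0]]'; python3 orange.py
python3 - <<'E'
from geo import *
import cv2
a=grab_frame("scene")[170:290,225:445,::-1]; b=grab_frame("top")[130:280,280:390,::-1]
a=cv2.resize(a,(500,273),interpolation=cv2.INTER_CUBIC);b=cv2.resize(b,(300,409),interpolation=cv2.INTER_CUBIC)
o=np.zeros((409,800,3),np.uint8);o[:273,:500]=a;o[:,500:]=b
cv2.imwrite("pics/fin.png",o)
E
```

```text
clock: 10.5
tool_pos: [0.5726, 0.1774, 0.1676]
tcp_rot: [179.8, 0.1, 168.8]
wrist_force: [0.3, -0.3, -0.7]
grip_width: 0.004
grasp_force: 0.0
orange [ 39  10  26  19 231] [328.48051948 199.52380952]
orange [ 9 55 24  5 53] [296.24528302 237.79245283]
[0.57212405 0.17425537 0.16730428]
```

View pics/fin.png

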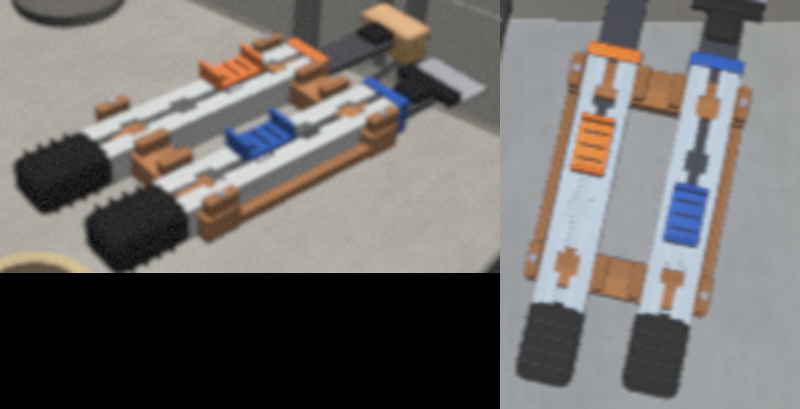

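The picture shows the orange button up, 21.8 px (about 50 mm) further out in the top view, and the blue button unmoved. I'll move the gripper clear of the thermos and hand in.

```bash
python3 -m jog '[[255,[4,-1,-2],0],[255,[8,-2,-4],0],[255,[10,-3,-5],0],[255,[10,-3,-5],0],[255,[10,-3,-5],0]]'; python3 -c "
from station import *
print(read_state()['wrist_force'],finish_job())"
```

```text
clock: 11.15
tool_pos: [0.4682, 0.1613, 0.2174]
tcp_rot: [180.0, 0.1, 168.3]
wrist_force: [-0.3, 1.0, -0.4]
grip_width: 0.003
grasp_force: 0.0
the job is handed in; nothing more can be done
[-0.34372025  1.01746963 -0.3802505 ] None
```

I slid the brush pole's orange button out about 50 mm to the next hole, where it popped up and held when pushed; the blue scraper button was left alone, and I handed the job in at about 11 s (no verdict was returned).

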